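# Put the hone away, unclamp the honed awl and show its point to the inspection camera

### The job

The awl in the honing jig has just been sharpened: lay the oilstone flat, stone side up, in the open drawer and slide the drawer gently but fully shut, then swing the jig's red-knobbed strap clear and lift the awl out by its handle, dropping neither. Hold the awl up to the inspection camera with its point 80 mm straight in front of the middle of the lens, level and square across the camera's line of sight, and finish while still holding it there, at rest and touching nothing else. Leave the camera and the other things on the bench alone.

Things in the scene. Friction and masses are not known exactly. Their poses are not given: they have to be found in the camera images.
- hone_stone: The oilstone: dark grey stone 46x150 mm on a wooden block 56x170 mm, 29 mm high in all (wood 14, stone 15), 0.4 kg. Lies stone up on the plywood board (9 mm thick, so its underside is at z = 0.009). Origin: centre of the underside; y along its length, z up. Grasp across the 56 mm width.
- drawer (a joint): Slide of the one drawer in the low green steel drawer unit at the left, which faces the middle of the bench. 0 = fully shut, grows as it is pulled out (m), starts at 0.135 to 0.155. It runs with about 2 N of friction and stays where it is left; shut it by pushing on its handle or front.
- tool_case: The green steel drawer unit, fixed to the bench, 200 mm deep, 250 mm wide, 100 mm high. Origin: centre of its underside; its front faces its own -x, the drawer slides out along -x. The front edge of its top is 100 mm before the origin.
- drawer_floor (a point): Point on the drawer's floor (14 mm above the bench), 72 mm behind the inside of its front, midway across; moves with it; axes as the drawer unit's. Inside width 223 mm; side walls end 46 mm, front 81 mm above the floor. Open, the stretch clear of the unit's top runs from the front's inside for the joint's value: this point is about its middle. The stone fits crosswise (its length along y).
- drawer_pull (a point): Outer face of the middle of the drawer's steel bow handle, 68 mm above the bench, 26 mm out from the drawer's front; moves with the drawer; the bow is 76 mm wide, of 8 mm bar.
- jig: Aluminium and black steel honing jig, fixed: plate 112x126x8 mm. Origin: underside of the nest's centre; the awl lies along y, point to -y, mid handle over the origin. Two saddles (25 to 49 mm either way along y; cheeks to x = +-26 mm, 38.5 mm high; 27 mm channel; end walls) let it out only upwards; between them 50 mm is open for the fingers, over the plate.
- strap (a joint): Hinge (vertical) of the jig's steel swing strap with a red knob. 0 = across the handle, just above it, over the rear (+y) saddle; grows to 2.0 as the knob swings round to the jig's +y, then +x (clockwise from above). Starts at 0 to 0.15; stays where it is left (friction 0.06 N m). Clear of the awl from about 0.6 on.
- strap_knob (a point): Middle of the strap's red knob: upright, 18 mm in diameter, 29 mm high, its centre 70 mm above the jig's underside; 88 mm from the pivot. Moves with the strap.
- strap_pivot (a point): Axis of the strap's pivot, at the height of the strap's underside (49.5 mm above the jig's underside), at x = 42, y = 37 mm in the jig's frame.
- awl: The awl: black moulded handle about 25 mm thick and 88 mm long, thin steel blade 100 mm long, 188 mm in all, 55 g. Origin: under the middle of its length; its length lies along its own y with the point at -y. The handle's sides are 20 mm apart along x where it is gripped.
- awl_tip (a point): The awl's point, at y = -94 mm, z = 12.5 mm in the awl's frame.
- awl_grip (a point): Middle of the awl's handle (y = +50 mm, z = 12.5 mm in the awl's frame), 144 mm from the point; grip here, across the awl's x. In the jig it lies 34.5 mm above the jig's underside.
- focus (a point): The camera's focus: point on its line of sight 80 mm in front of the lens; its x axis runs along the line of sight (level), -x away from the lens. Height differs from run to run (0.17 to 0.24 m over the bench).
- lens (a point): Middle of the front glass of the inspection camera's lens, in a white ring light of 54 mm diameter on a grey camera 46 mm square.
- camera_stand: The inspection camera's fixed stand: round foot 124 mm across, column 18 mm across and 330 mm high. Origin: under the column; the camera on it looks along its -x, the lens 130 mm from the column. Not to be touched.
- spout_tip (a point): Mouth of the chrome swan-neck tap behind the board, an obstacle 0.28 to 0.39 m high: its column stands at x = 0.525, y = -0.04, and the neck (23 mm thick) is swung to the left in front of the white foam lid, this mouth being its lower end, 150 mm from the column.
- eps_slab: Fixed white foam slab, an obstacle standing behind the right part of the board, 0.48 m high; it takes up y = -0.13 to -0.34 from x = 0.51 on.
- eps_lid: Fixed white foam lid, an obstacle standing behind the left part of the board, 0.37 m high; it takes up y = 0.07 to 0.22 from x = 0.54 on.
- oil_bottle: Bystander: small brown bottle with a black cap, 42 mm across, 54 mm high, on the board, not to be disturbed.
- needle_tin: Bystander: flat olive tin, 68x98x20 mm, on the board, not to be disturbed.
- specimen_jar: Bystander: glass jar with white lid, 76 mm across, 124 mm high, not to be disturbed.
- tape: Bystander: roll of masking tape, 103 mm across, 25 mm high, on the back of the drawer unit's top, not to be disturbed.

How it is judged:
By the outcome, as a careful person would: the job done as asked, in the order asked, and still so for the second after the job is handed in, while the arm keeps its last pose, push and grip.
It also fails if it takes over 70 s, if anything falls off the work surface, if the arm or the gripper's body presses on something with over 40 N, if the wrist force passes 120 N, or if a joint passes its speed limit or range.

### The arm

A 6-joint arm with a two-finger parallel gripper is mounted at the origin on the work surface; the furniture and walls round the work are solid. World frame = base frame: x ahead of the robot, y to its left, z up, the work surface at z = 0. Lengths are in m, angles in rad, forces in N, time in s.
With the tool pointing down it reaches from about 0.35 to 1 m from the base axis. Payload 7.1 kg.
Tool frame: the origin (TCP) lies between the finger pads; the fingertips stand 22 mm ahead of it and the grasp point (between the pads) lies 3 mm ahead of it; z points along the fingers, y is the line along which they close (so a half turn about z gives the same grasp; the last joint's range is limited). The gripper opens to 85 mm and grips with 20 to 120 N. Pads are 22 mm wide; open, the fingers measure 114 mm over their backs; the gripper's body (76 mm by 85 mm) begins 54 mm behind the grasp point. The pads swing forward as they close: fully open they stand 13 mm farther back than shut.
Start: joints at [-1.351, 0.423, 1.63, -0, 1.089, -0.019], TCP at [0.148, -0.607, 0.253] pointing down, gripper open.
Joint ranges: [-3, 3], [-0.9, 2.11], [0.09, 2.58], [-1.31, 4.45], [0.11, 2.69], [-2.54, 2.54]. Speed limits (rad/s): [2.39, 2.39, 3.01, 3.14, 3.14, 3.14].

### API

Orientations are given as a rotation vector (axis times angle).
In Python, from rig import manip gives the robot as it stands. Calls block until the motion is done:
- manip.move_to(position, orientation): joint-space move of the TCP to a pose.
- manip.servo_line(position, orientation=None, rate=0.15): straight line of the TCP; orientation=None keeps the orientation; rate is the mean speed in m/s.
- manip.set_joints(angles): joint-space move.
- manip.command_gripper(opening, f_grip=None): finger opening in m; f_grip is the grip in N (None keeps the last); returns when the fingers have stopped.
- manip.hold(seconds).
- manip.solve_ik(position, orientation): joint angles nearest the present ones, or None.
- manip.camera(name): name is "scene" or "side" or "wrist"; returns a dict with "image" (400x640x3 uint8, red, green, blue), "fx", "fy", "cx", "cy" (pixels), "k1" (the pictures are not rectified: a ray, as slopes to the right and down, at radius r is drawn at 1 + k1 r^2 times it, then the intrinsics apply), "cam_to_world" (4x4, takes a point from camera to world coordinates); the wrist camera has in their place "mount" (4x4, takes a point from camera to tool coordinates, whose origin is the TCP and whose axes are the flange's). Camera axes: x right, y down, z forward; pixel columns grow to the right and rows downward; lengths in m; the calibration is good to about 2 mm. A picture is of the moment at which its call begins: read the wrist's pose just before it. There is no depth.
A pose or a line that the arm cannot do raises manip.IKError and nothing moves.
- manip.sign_off(): hands the job in; it is judged then, once.
Readings, each from a call of its own:
- manip.get_time(): time.
- manip.get_joint_positions(): joint angles.
- manip.get_joint_vel(): joint speeds.
- manip.get_tau(): joint torques, N m.
- manip.get_position(): TCP position.
- manip.get_ee_rot(): TCP orientation.
- manip.get_contact_force(): force on the tool from outside, world axes, zero at the start.
- manip.get_torque(): the same for the moment, N m.
- manip.get_width(): finger opening in m.
- manip.get_grip_force(): force on a finger pad.
Only numpy, scipy, OpenCV 4.12 (cv2) and the standard library are available. Lean on these libraries where they do the work, as an engineer would, in place of code of your own. Each camera call takes 0.05 s, during which the arm holds its last target. There are 200 camera calls.

## Working session

There is one attempt and no reset: what is moved stays moved. The work goes in short steps, each a Python script; the robot and the scene stay as the last script left them, time stands still between calls to the robot, and variables do not carry over. Pictures are saved under pics/ and viewed, at most 10 in all, crops included, and the job is handed in when it is done.

```bash
ls; mkdir -p pics
cat > h.py <<'E'
import numpy as np, cv2
from rig import manip
from scipy.spatial.transform import Rotation as R
def save(n,im): cv2.imwrite('pics/%s.png'%n, im[:,:,::-1])
def ray(c,u,v,T=None):
    x=(u-c['cx'])/c['fx'];y=(v-c['cy'])/c['fy'];a,b=x,y
    for _ in range(20):
        s=1+c['k1']*(a*a+b*b);a,b=x/s,y/s
    T=c['cam_to_world'] if T is None else T
    T=np.array(T);return T[:3,3],T[:3,:3]@np.array([a,b,1.])
def onz(c,u,v,z,T=None):
    o,d=ray(c,u,v,T);return o+d*(z-o[2])/d[2]
def proj(c,P,T=None):
    T=np.array(c['cam_to_world'] if T is None else T)
    p=T[:3,:3].T@(np.array(P)-T[:3,3]);a,b=p[0]/p[2],p[1]/p[2];s=1+c['k1']*(a*a+b*b)
    return c['cx']+c['fx']*a*s,c['cy']+c['fy']*b*s
def tri(rays):
    A=0;B=0
    for o,d in rays:
        d=d/np.linalg.norm(d);M=np.eye(3)-np.outer(d,d);A=A+M;B=B+M@o
    p=np.linalg.solve(A,B)
    return p,[np.linalg.norm(np.cross(p-o,d/np.linalg.norm(d))) for o,d in rays]
def down(yaw): # tool z down, tool y (closing) at angle yaw in world xy
    y=np.array([np.cos(yaw),np.sin(yaw),0]);z=np.array([0,0,-1.]);return R.from_matrix(np.c_[np.cross(y,z),y,z]).as_rotvec()
def wcam():
    T=np.eye(4);T[:3,:3]=R.from_rotvec(manip.get_ee_rot()).as_matrix();T[:3,3]=manip.get_position()
    c=dict(manip.camera('wrist'));c['cam_to_world']=T@np.array(c['mount']);return c
E
python3 - <<'E'
from h import *
import pickle
for n in('scene','side'):
    c=manip.camera(n);save(n,c['image']);pickle.dump(c,open(n+'.pkl','wb'))
    print(n,c['fx'],c['cx'],c['cy'],c['k1'],np.round(c['cam_to_world'],3).tolist())
c=wcam();print(np.round(c['mount'],3).tolist(),c['fx'],manip.get_ee_rot(),manip.get_time())
E
```

```text
pics
rig.py
scene 419.5828907975114 324.65561738491897 206.96629740324576 -0.10360536718647378 [[-0.513, -0.522, 0.681, -0.698], [-0.858, 0.307, -0.411, 0.668], [0.006, -0.796, -0.606, 1.152], [0.0, 0.0, 0.0, 1.0]]
side 408.3415380147528 322.54288655053006 196.5002064996083 -0.062452424579183645 [[0.893, -0.4, 0.205, 0.143], [-0.449, -0.792, 0.414, -0.592], [-0.003, -0.462, -0.887, 1.425], [0.0, 0.0, 0.0, 1.0]]
[[0.001, -0.964, -0.265, 0.067], [1.0, 0.0, 0.001, -0.0], [-0.001, -0.265, 0.964, -0.121], [0.0, 0.0, 0.0, 1.0]] 312.6537358289141 [-3.11809174e+00 -3.74056693e-01  1.74673579e-04] 0.15
```

View pics/scene.png

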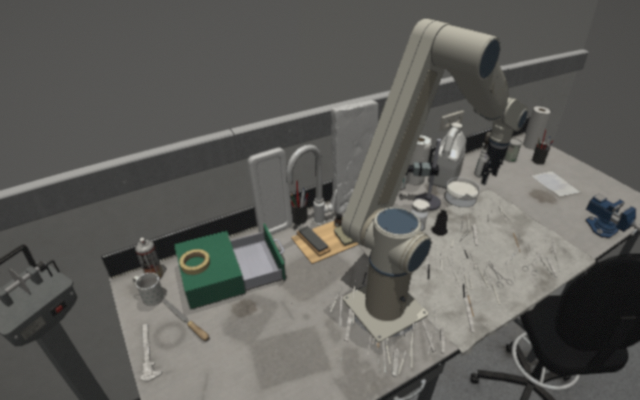

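View pics/side.png

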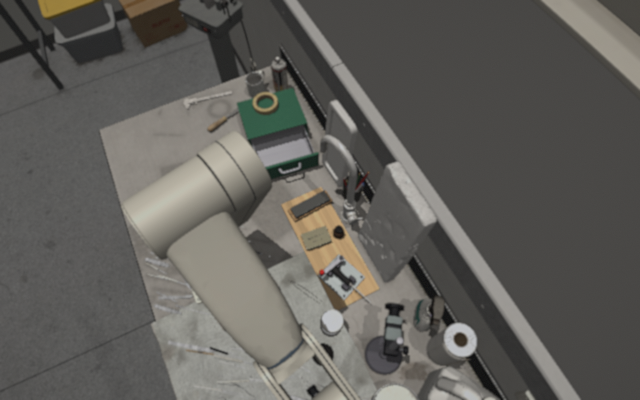

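The side view shows everything: open drawer (285,150) with its handle at (290,168), stone (311,205), tin (317,238), bottle (338,232), jig (342,278) with red knob (323,272), jar (333,322), inspection camera (393,325). The scene view shows the stone (313,238) and the drawer (258,260). I'll get rough positions next, then go over them with the wrist camera.

Run:
```python
from h import *
import pickle
c=pickle.load(open('side.pkl','rb'));s=pickle.load(open('scene.pkl','rb'))
for n,u,v,z in [('handle',290,168,.068),('casefl',250,140,.1),('stone',311,205,.038),('tin',317,238,.03),('bottle',338,232,.06),('jig',342,278,.04),('knob',323,272,.08),('jar',333,316,.124),('cam',390,330,.2),('foot',383,353,0.01),('spout',327,140,.28),('lens',398,345,.2)]:
    print(n,np.round(onz(c,u,v,z),3))
print(onz(s,313,238,.038),onz(s,271,232,.09),onz(s,284,272,.09))
def up(img,box,n,k=4):
    a,b,cc,d=box;save(n,cv2.convertScaleAbs(cv2.resize(img[b:d,a:cc],None,fx=k,fy=k,interpolation=cv2.INTER_CUBIC),alpha=1.3))
up(c['image'],(230,80,430,230),'sc1')
# wrist camera overview poses
for p in [(.42,.30,.40),(.42,.02,.42),(.42,-.2,.42)]:
    for yaw in (0,np.pi/2,-np.pi/2,np.pi):
        q=manip.solve_ik(p,down(yaw));print(p,round(yaw,2),None if q is None else np.round(q,2))
```

```text
handle [0.4   0.21  0.068]
casefl [0.306 0.381 0.1  ]
stone [0.409 0.042 0.038]
tin [ 0.371 -0.085  0.03 ]
bottle [ 0.444 -0.11   0.06 ]
jig [ 0.38  -0.262  0.04 ]
knob [ 0.326 -0.224  0.08 ]
jar [ 0.284 -0.377  0.124]
cam [ 0.405 -0.501  0.2  ]
foot [ 0.387 -0.54   0.01 ]
spout [0.519 0.129 0.28 ]
lens [ 0.404 -0.547  0.2  ]
[0.40256601 0.05700497 0.038     ] [0.46405483 0.20870514 0.09      ] [0.24729059 0.26066772 0.09      ]
(0.42, 0.3, 0.4) 0 [ 0.6   0.11  1.7  -0.    1.33  0.6 ]
(0.42, 0.3, 0.4) 1.57 [ 0.6   0.11  1.7  -0.    1.33 -0.97]
(0.42, 0.3, 0.4) -1.57 [ 0.6   0.11  1.7  -0.    1.33  2.17]
(0.42, 0.3, 0.4) 3.14 None
(0.42, 0.02, 0.42) 0 [ 0.02 -0.07  1.85 -0.    1.36  0.02]
(0.42, 0.02, 0.42) 1.57 [ 0.02 -0.07  1.85 -0.    1.36 -1.55]
(0.42, 0.02, 0.42) -1.57 [ 0.02 -0.07  1.85 -0.    1.36  1.59]
(0.42, 0.02, 0.42) 3.14 None
(0.42, -0.2, 0.42) 0 [-0.47  0.01  1.77 -0.    1.36 -0.47]
(0.42, -0.2, 0.42) 1.57 [-0.47  0.01  1.77  0.    1.36 -2.04]
(0.42, -0.2, 0.42) -1.57 [-0.47  0.01  1.77 -0.    1.36  1.1 ]
(0.42, -0.2, 0.42) 3.14 None
```

Run:
```python
from h import *
import pickle
V=[];
def shot():
    c=wcam();V.append(c)
manip.move_to([0.10,-.42,.45],down(-1.35+np.pi/2+1.35-0.0)) if 0 else manip.move_to([0.10,-.42,.45],manip.get_ee_rot())
for p in [(.30,-.34,.43),(.38,-.22,.36),(.36,-.02,.36),(.38,.12,.36),(.36,.28,.36)]:
    manip.move_to(p,down(np.pi/2));manip.hold(.15);shot()
pickle.dump(V,open('w1.pkl','wb'));print(manip.get_time())
W=np.vstack([np.hstack([V[0]['image'],V[1]['image']]),np.hstack([V[2]['image'],V[4]['image']])])
W=cv2.convertScaleAbs(W,alpha=1.3);save('w1',cv2.resize(W,(800,500),interpolation=cv2.INTER_AREA))
```

```text
7.0917
```

View pics/w1.png

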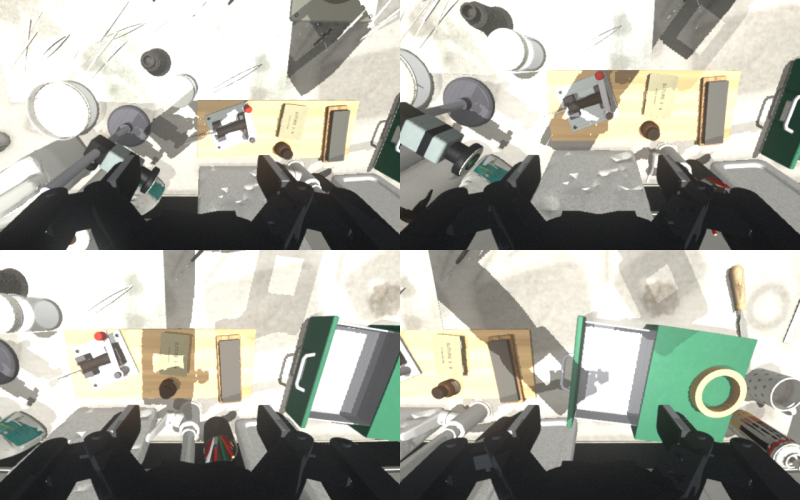

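Four wrist views. Top-left and top-right: knob at (248,108) and (600,76), with the inspection camera at (120,165) looking toward +y and slightly +x. Bottom-left: jig (100,355), stone (229,368). Bottom-right: stone (505,365), drawer front (575,370), case (690,380). Next I'll look at zoomed crops for exact pixels.

```bash
cat >> h.py <<'E'
def crop(im,x,y,w,h,W,H,alpha=1.0,step=10):
    k=W/w;o=cv2.resize(cv2.convertScaleAbs(im[y:y+h,x:x+w],alpha=alpha),(W,H),interpolation=cv2.INTER_CUBIC)
    for u in range((x//step+1)*step,x+w,step):
        cv2.line(o,(int((u-x+.5)*k),0),(int((u-x+.5)*k),9 if u%50 else 18),(255,0,255),1)
        if u%50==0: cv2.putText(o,str(u),(int((u-x)*k)+3,18),0,.4,(255,0,255))
    for v in range((y//step+1)*step,y+h,step):
        cv2.line(o,(0,int((v-y+.5)*k)),(9 if v%50 else 18,int((v-y+.5)*k)),(255,0,255),1)
        if v%50==0: cv2.putText(o,str(v),(3,int((v-y)*k)-3),0,.4,(255,0,255))
    return o
def redc(im):
    h=cv2.cvtColor(im,cv2.COLOR_RGB2HSV);m=(((h[...,0]<8)|(h[...,0]>172))&(h[...,1]>150)&(h[...,2]>60)).astype(np.uint8)
    n,_,s,ce=cv2.connectedComponentsWithStats(m);return [(s[i].tolist(),ce[i].round(1).tolist()) for i in range(1,n) if s[i,4]>25]
E
python3 - <<'E'
from h import *
import pickle
V=pickle.load(open('w1.pkl','rb'))
for i in range(4):print(i,redc(V[i]['image']))
I=[v['image'] for v in V]
a=np.vstack([np.hstack([crop(I[1],220,95,133,100,400,300),crop(I[2],90,118,133,100,400,300)]),
 np.hstack([crop(I[2],300,130,133,100,400,300),crop(I[4],100,120,133,100,400,300)])])
save('c1',a)
b=np.vstack([np.hstack([crop(I[4],260,90,293,220,400,300),crop(I[2],430,90,210,157,400,300)]),
 np.hstack([crop(I[1],0,170,173,130,400,300),crop(I[0],120,200,173,130,400,300)])])
save('c2',b)
E
```

```text
0 [([392, 171, 11, 9, 84], [397.3, 175.0])]
1 [([313, 115, 12, 12, 117], [318.4, 120.7]), ([490, 285, 36, 15, 149], [507.5, 291.6]), ([500, 368, 6, 6, 27], [502.4, 370.6])]
2 [([151, 132, 13, 13, 133], [157.1, 137.7]), ([353, 298, 21, 32, 158], [363.5, 314.2]), ([342, 315, 5, 23, 92], [344.3, 327.3]), ([328, 316, 7, 14, 33], [330.5, 323.9])]
3 [([37, 117, 14, 13, 142], [43.7, 122.7]), ([235, 288, 28, 65, 328], [248.7, 319.5]), ([267, 297, 8, 21, 79], [270.8, 307.9]), ([219, 303, 18, 15, 93], [225.8, 310.1])]
```

View pics/c1.png

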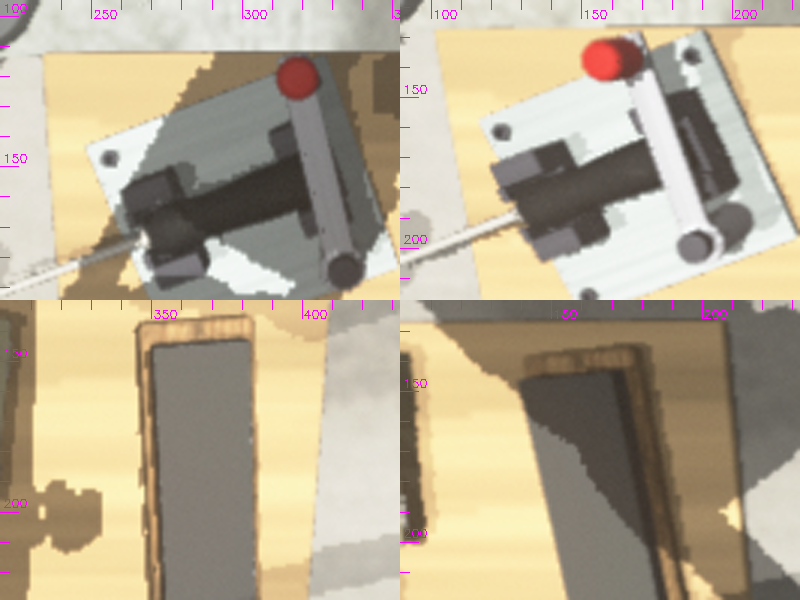

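View pics/c2.png

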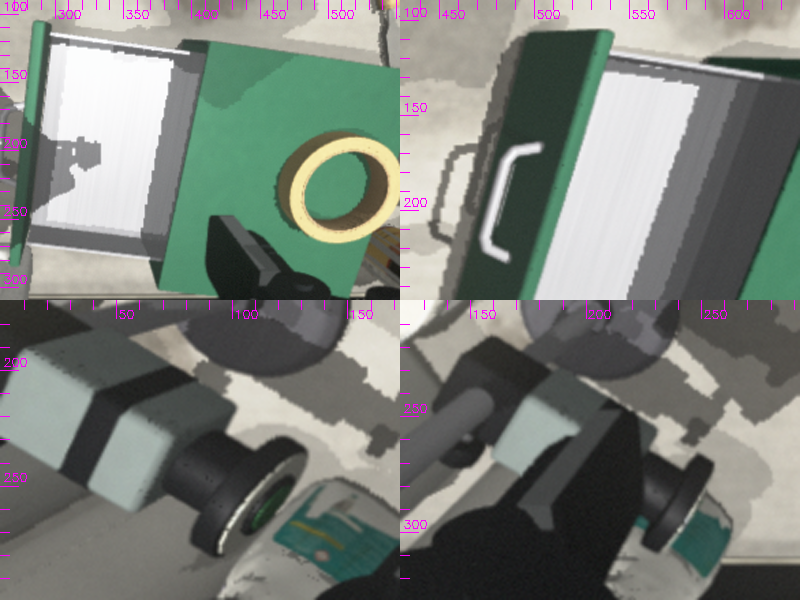

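Readings from the crops:
- **Jig:** plate corners in view 2 at (117,159), (192,128), (222,196). Pivot at (335,185) in view 1 and (188,199.5) in view 2.
- **Stone:** end corners in view 2 at (350,144) and (383,143).
- **Drawer:** handle bow in view 2 from (488,171) to (475,219). Case edge in view 4 from (412,121) to (377,301).
- **Lens:** about (116,258) in view 1 and (243,288) in view 0.

Next: triangulation and stone segmentation.

Run:
```python
from h import *
import pickle
V=pickle.load(open('w1.pkl','rb'))
def t(n,*o):
    p,e=tri([ray(V[i],u,v) for i,u,v in o]);print(n,p.round(4),np.round(e,4));return p
k=t('knob',(0,397.3,175),(1,318.4,120.7),(2,157.1,137.7),(3,43.7,122.7))
p=t('pivot head',(1,335,185.4),(2,188.1,199.5))
print('knob-pivot',np.linalg.norm((k-p)[:2]),np.arctan2(*(k-p)[1::-1]))
a=t('plateL',(2,116.7,158.6),(1,249.3,143.9));b=t('plateTop',(2,191.7,128),(1,327,114));c=onz(V[2],222.4,196.5,.017)
print('sides',np.linalg.norm((a-b)[:2]),np.linalg.norm((c-b)[:2]),np.arctan2(*(b-a)[1::-1]),np.arctan2(*(c-b)[1::-1]),c)
t('stoneTL',(2,350.5,144.3),(4,139.9,146));t('stoneTR',(2,383.1,143.3),(4,173.8,142.6))
t('caseFr',(4,411.6,121.5),(2,0,0)) if 0 else None
print('case edge',onz(V[4],411.6,121.5,.1),onz(V[4],377.2,301,.1))
x=t('frontA',(4,289.3,106.1),(2,540.8,106.8));print(onz(V[4],268.8,282.7,.095),onz(V[2],498.2,246,.095))
print('handle',onz(V[2],487.8,171.4,.068),onz(V[2],475.1,218.6,.068))
t('lens',(1,115.9,257.8),(0,242.8,287.8))
for i in (2,3,4):
    im=V[i]['image'];h=cv2.cvtColor(im,cv2.COLOR_RGB2HSV)
    m=((h[...,1]<40)&(h[...,2]>70)&(h[...,2]<150)).astype(np.uint8)
    m[:120]=0;m=cv2.morphologyEx(m,cv2.MORPH_OPEN,np.ones((5,5)))
    cs,_=cv2.findContours(m,0,2)
    for q in cs:
        A=cv2.contourArea(q)
        if A<1200 or A>6000: continue
        r=cv2.minAreaRect(q);bx=cv2.boxPoints(r)
        P=np.array([onz(V[i],*z,.038) for z in bx])[:,:2]
        print(i,A,np.round(r[1],0),bx.round(0).tolist(),P.mean(0).round(4),[np.linalg.norm(P[j]-P[j-1]).round(4) for j in range(4)])
```

```text
knob [ 0.322  -0.2202  0.0899] [0.0002 0.0002 0.0003 0.0001]
pivot head [ 0.4069 -0.198   0.071 ] [0.0003 0.0003]
knob-pivot 0.08781061950866595 -2.886345991735773
plateL [ 0.3571 -0.3219  0.0183] [0.0004 0.0004]
plateTop [ 0.3142 -0.2077  0.0081] [0.0003 0.0003]
sides 0.12198785658609007 0.11018863671994901 1.9302779698109556 0.372129255212816 [ 0.41682305 -0.16763023  0.017     ]
stoneTL [0.3366 0.0257 0.0351] [0.0007 0.0007]
stoneTR [0.334  0.0728 0.0301] [0.0009 0.0009]
case edge [0.30266794 0.39077155 0.1       ] [0.54577071 0.36198735 0.1       ]
frontA [0.2851 0.2457 0.0971] [0. 0.]
[0.51981376 0.21111832 0.095     ] [0.46554662 0.22256458 0.095     ]
handle [0.36865237 0.20849876 0.068     ] [0.43575437 0.20012857 0.068     ]
lens [ 0.4643 -0.4427  0.1718] [0.001 0.001]
2 2466.0 [84. 41.] [[370.0, 274.0], [409.0, 262.0], [433.0, 343.0], [394.0, 355.0]] [0.6044 0.117 ] [np.float64(0.1629), np.float64(0.0637), np.float64(0.1611), np.float64(0.0694)]
2 1237.0 [63. 48.] [[9.0, 267.0], [49.0, 243.0], [82.0, 297.0], [41.0, 321.0]] [ 0.5561 -0.4637] [np.float64(0.1047), np.float64(0
[... 2066 characters left out ...]
82.0, 243.0], [288.0, 188.0], [334.0, 193.0], [328.0, 248.0]] [0.4458 0.2645] [np.float64(0.0704), np.float64(0.0864), np.float64(0.067), np.float64(0.0868)]
4 1797.5 [85. 30.] [[144.0, 163.0], [173.0, 157.0], [190.0, 240.0], [161.0, 246.0]] [0.4214 0.0554] [np.float64(0.1291), np.float64(0.0441), np.float64(0.1277), np.float64(0.0476)]
4 4007.5 [102. 162.] [[278.0, 267.0], [311.0, 108.0], [411.0, 129.0], [378.0, 288.0]] [0.422  0.3176] [np.float64(0.1627), np.float64(0.245), np.float64(0.1412), np.float64(0.2506)]
4 5620.0 [207.  86.] [[108.0, 123.0], [169.0, 61.0], [316.0, 206.0], [256.0, 267.0]] [0.3702 0.1323] [np.float64(0.295), np.float64(0.1228), np.float64(0.279), np.float64(0.1379)]
```

Checks hold: knob to pivot 87.8 mm (88 expected), stone 148×46 mm at (0.409, 0.0525), plate 122×110 mm, handle midline on the case midline. Drawer yaw is about -7° and it is open about 0.143. Now grasp the stone.

Run:
```python
from h import *
yaw=np.pi/2+np.radians(2.2);x,y=.409,.0525
manip.command_gripper(.075,40)
manip.move_to([x,y,.13],down(yaw));manip.servo_line([x,y,.036],rate=.15)
f0=np.array(manip.get_contact_force());print('f',f0.round(1))
manip.command_gripper(.063)
z=.036
while z>.024:
    z-=.002;manip.servo_line([x,y,z],rate=.05);f=np.array(manip.get_contact_force())-f0
    if np.abs(f).max()>4: break
print('z',z,f.round(1))
z+=.002;manip.servo_line([x,y,z],rate=.05)
manip.command_gripper(.03,50);print('w',manip.get_width(),manip.get_grip_force())
manip.servo_line([x,y,z+.13],rate=.15);manip.hold(.2)
print('w',manip.get_width(),np.array(manip.get_contact_force()).round(2),z,manip.get_time())
c=wcam();save('s1',c['image']);open('zg','w').write(str(z))
```

```text
f [-0.4  0.8  0. ]
z 0.023999999999999987 [-4.  -0.7 24.1]
w 0.05513541215055272 60.67061050445773
w 0.05458411362333982 [ 0.15 -0.56 -3.64] 0.02599999999999999 12.8583
```

View pics/s1.png

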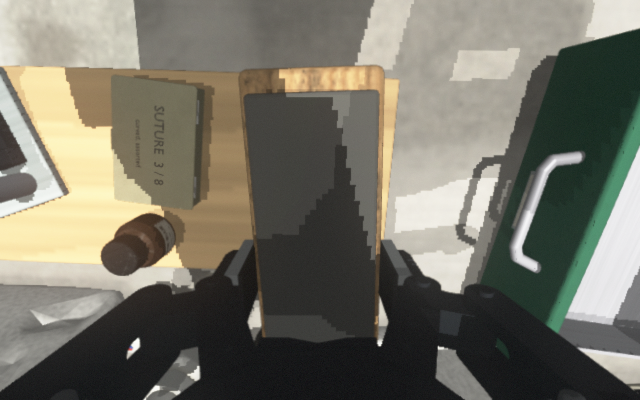

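The stone is held level, 55 mm wide across the pads, its near end at (247–380, 92). The handle bow runs from about (578,157) to (530,270). I'll check both by casting rays, then place the stone.

Run:
```python
from h import *
c=wcam();p=np.array(manip.get_position())
a=onz(c,247,93,p[2]+.012);b=onz(c,380,91,p[2]+.012);m=(a+b)/2
print('len',np.linalg.norm(a-b),'end off',np.linalg.norm((m-p)[:2]),(m-p).round(4))
h1=onz(c,570,155,.068);h2=onz(c,523,267,.068);print('handle ends',h1.round(4),h2.round(4),'mid',((h1+h2)/2).round(4),np.degrees(np.arctan2(*(h2-h1)[1::-1])),np.linalg.norm(h1-h2))
print('bow outer',onz(c,518,210,.068).round(4))
off=np.linalg.norm((m-p)[:2])-.075
th=np.radians(83.);ax=np.array([np.cos(th),np.sin(th)])
t=np.array([.4148,.3066])
ly=np.array([-ax[1],ax[0]]) # case y, toward base
g=t-ly*off   # stone centre = p + ly*off
print(g,off)
z0=float(open('zg').read());zp=z0+.005
f0=np.array(manip.get_contact_force())
manip.servo_line([.409,.0525,.20],rate=.2)
manip.move_to([*g,.20],down(th));manip.servo_line([*g,.08],rate=.15);manip.servo_line([*g,zp+.008],rate=.08)
z=zp+.008
while z>zp-.004:
    z-=.0015;manip.servo_line([*g,z],rate=.05);f=np.array(manip.get_contact_force())-f0
    if f[2]>3: break
print('touch z-zp',z-zp,f.round(1))
manip.command_gripper(.066);manip.hold(.1);manip.servo_line([*g,.15],rate=.15);manip.servo_line([g[0],g[1],.22],rate=.2)
c=wcam();save('s2',c['image']);print(manip.get_time(),manip.get_width())
import pickle;pickle.dump(c,open('s2.pkl','wb'))
```

```text
len 0.044228730323673617 end off 0.07426308621141439 [-0.0742 -0.0039  0.012 ]
handle ends [0.361  0.2219 0.068 ] [0.445  0.2074 0.068 ] mid [0.403  0.2146 0.068 ] -9.79220309369308 0.08524469982191932
bow outer [0.4011 0.1941 0.068 ]
[0.41406858 0.30668981] -0.0007369137885856053
touch z-zp 0.000499999999999997 [-1.6 -0.1  9.7]
19.05 0.06597781635283295
```

View pics/s2.png

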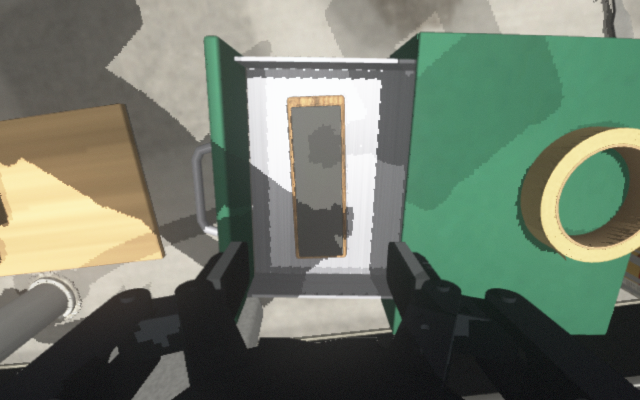

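The stone lies flat in the drawer, its top spanning (290,105) to (345,255). The handle's outer edge is at (196,190), and the case edge runs from (418,35) to (394,330). Now shut the drawer.

Run:
```python
from h import *
import pickle
c=pickle.load(open('s2.pkl','rb'))
a=onz(c,418,33,.1);b=onz(c,394,330,.1);print('case edge',a.round(4),b.round(4),np.degrees(np.arctan2(*(b-a)[1::-1])),np.linalg.norm(a-b))
fa=onz(c,207,38,.095);h=onz(c,196,190,.068);print('front',fa.round(4),'bow outer',h.round(4))
th=np.arctan2(*(b-a)[1::-1]);ax=np.array([-np.sin(th),np.cos(th)]) # inward
d=ax@((a+b)[:2]/2-h[:2]);print('edge-to-bow',d,ax)
hm=(a+b)[:2]/2-ax*d
print('handle mid',hm)
o=down(th);s=hm-ax*.050
manip.command_gripper(0.0)
manip.servo_line([.414,.307,.24],rate=.2)
manip.move_to([s[0],s[1]-.01,.22],o);manip.servo_line([*s,.075],rate=.18)
f0=np.array(manip.get_contact_force());r=.020;first=None
manip.hold(.1)
while r<d+.02:
    near = d-r
    r_step=.01 if (near>.055) else .003
    if r<.05: pass
    r+=r_step;p=s+ax*r
    manip.servo_line([*p,.075],rate=.08 if near>.055 else .03)
    f=(np.array(manip.get_contact_force())-f0)[:2]@ax
    if first is None and f<-1: first=r;print('contact at',r,f)
    if f<-9: break
print('end r',r,'f',f,'pos',np.array(manip.get_position()).round(4),manip.get_time())
p=np.array(manip.get_position())
print('TCP to case edge',ax@((a+b)[:2]/2-p[:2]))
```

```text
case edge [0.3012 0.3916 0.1   ] [0.5435 0.3609 0.1   ] -7.217195022645547 0.24423832711108087
front [0.2851 0.2423 0.095 ] bow outer [0.3997 0.1981 0.068 ]
edge-to-bow 0.1795141450897762 [0.12563097 0.99207704]
handle mid [0.39980184 0.19812521]
contact at 0.18100000000000002 -5.896832304181258
end r 0.18400000000000002 f -19.64171902836894 pos [0.4158 0.3276 0.0748] 29.925
TCP to case edge 0.04906764472450363
```

Run:
```python
from h import *
import pickle
ax=np.array([.1256,.9921]);p=np.array(manip.get_position())
q=p[:2]-ax*.03
manip.servo_line([*q,.075],rate=.15)
manip.servo_line([*q,.2],rate=.3)
manip.move_to([.36,.22,.34],down(np.pi/2));manip.hold(.1)
c=wcam();pickle.dump(c,open('s3.pkl','wb'));print(manip.get_time())
save('s3',c['image'])
```

```text
32.5833
```

View pics/s3.png

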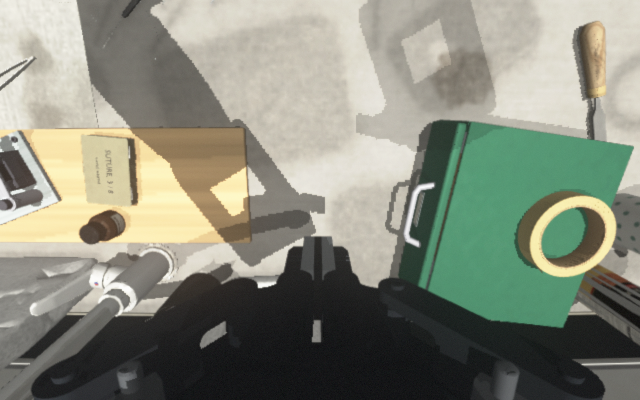

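The drawer front now sits against the case edge (460,200) and took a firm 20 N at the stop, so it is shut. Next: swing the strap by pushing the knob along an arc, then look again at the awl and lens.

Run:
```python
from h import *
import pickle
yaw=np.radians(21);o=down(yaw);P=np.array([.4069,-.198])
pt=lambda a:P+.088*np.array([np.cos(a),np.sin(a)])
A=np.linspace(-2.436,-3.725,9)
manip.move_to([*pt(A[0]),.20],o);manip.servo_line([*pt(A[0]),.095],rate=.2)
f0=np.array(manip.get_contact_force());m=[]
for a in A[1:]:
    manip.servo_line([*pt(a),.095],rate=.12);m.append(np.linalg.norm((np.array(manip.get_contact_force())-f0)).round(1))
print(m)
manip.servo_line([*pt(A[-2]),.095],rate=.12)
manip.servo_line([*pt(A[-2]),.18],rate=.3)
V=[]
for p,y in [((.36,-.20,.30),yaw+np.pi/2),((.34,-.13,.33),np.pi/2),((.33,-.25,.40),np.pi/2)]:
    manip.move_to(p,down(y));manip.hold(.1);V.append(wcam())
pickle.dump(V,open('w2.pkl','wb'));print(manip.get_time())
for v in V: print(redc(v['image'])[:3])
I=[v['image'] for v in V]
a=np.vstack([np.hstack([cv2.resize(I[0],(400,250)),cv2.resize(I[1],(400,250))]),np.hstack([cv2.resize(I[2],(400,250)),crop(I[1],0,150,200,125,400,250)])])
save('s4',a)
for n in('scene','side'): pickle.dump(manip.camera(n),open(n+'2.pkl','wb'))
```

```text
[np.float64(1.0), np.float64(1.2), np.float64(2.0), np.float64(0.9), np.float64(2.0), np.float64(2.0), np.float64(0.9), np.float64(1.6)]
40.9417
[([369, 184, 17, 16, 199], [377.4, 191.8])]
[([310, 174, 13, 15, 146], [316.2, 181.3]), ([415, 330, 7, 10, 42], [418.5, 334.6])]
[([395, 173, 12, 13, 114], [400.2, 178.6]), ([490, 302, 30, 14, 91], [505.8, 308.5]), ([487, 310, 24, 19, 85], [500.6, 321.2])]
```

View pics/s4.png

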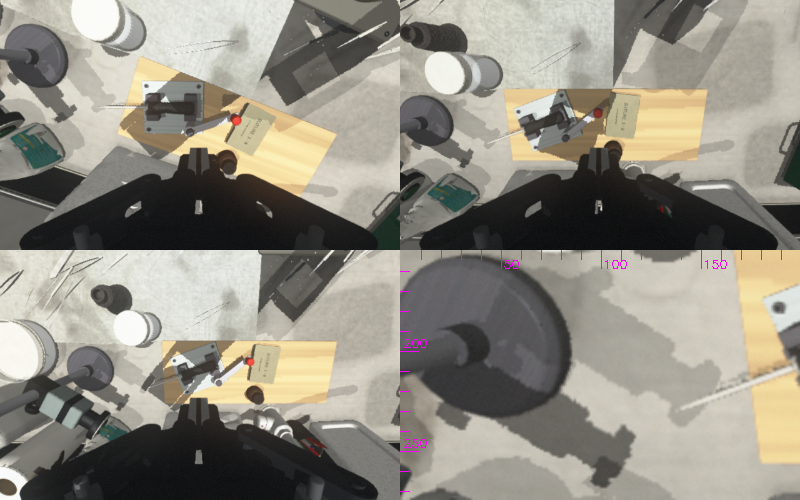

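The strap is clear, with the knob at (377,192) in the first view. The awl lies in the jig, its point near (141,229) in the second view, and the third view shows the inspection camera at about (65,405). One last picture, for fine pixels.

Run:
```python
from h import *
import pickle
V=pickle.load(open('w2.pkl','rb'));W=pickle.load(open('w1.pkl','rb'))
a=np.vstack([crop(V[0]['image'],140,120,200,75,800,300),np.hstack([crop(V[2]['image'],20,170,160,120,400,300),crop(W[1]['image'],0,130,200,150,400,300)])])
save('s5',a)
```

```text
(no output)
```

View pics/s5.png

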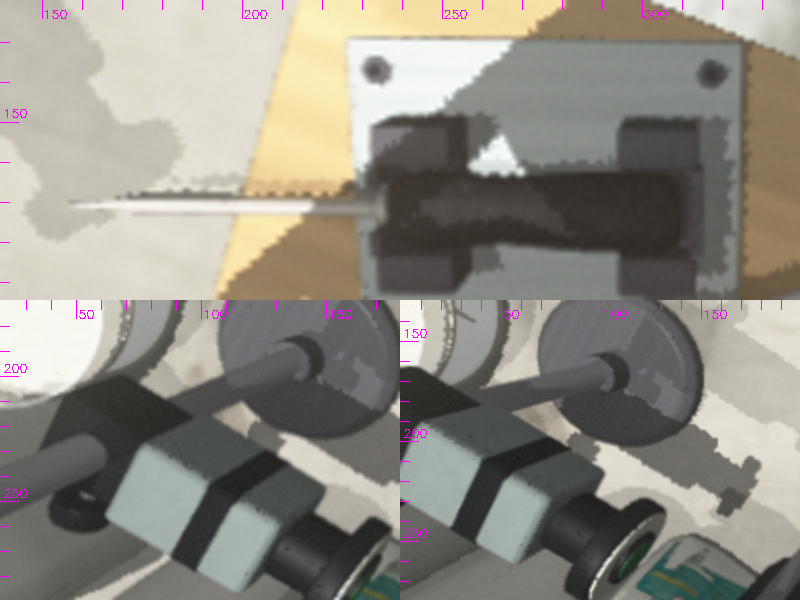

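Awl point at (157,171) and handle middle at (273.7,172) in the first view. Column base at (142,193) and (106,166) in the two views, with the camera's body ridge visible in both. Triangulating next.

Run:
```python
from h import *
import pickle
V=pickle.load(open('w2.pkl','rb'));W=pickle.load(open('w1.pkl','rb'))
def t(n,*o):
    p,e=tri([ray(c,u,v) for c,u,v in o]);print(n,p.round(4),np.round(e,4));return p
tip=t('tip',(V[0],157,171),(V[1],141,229))
k=t('knob',(V[0],377.4,191.8),(V[1],316.2,181.3),(V[2],400.2,178.6));print('strap dir',np.arctan2(*(k[:2]-[.4069,-.198])[::-1]),np.linalg.norm(k[:2]-[.4069,-.198]))
tz=onz(V[0],157,171,.0435);bl=onz(V[0],236.2,171.2,.0435);hm=onz(V[0],273.7,172.2,.050);he=onz(V[0],312.5,172.2,.05)
ax=(hm-tz)[:2];print('tip',tz.round(4),'blade',bl.round(4),np.linalg.norm(bl-tz),'axis',np.degrees(np.arctan2(ax[1],ax[0])),np.degrees(np.arctan2(*(bl-tz)[1::-1])),'grip',hm.round(4),np.linalg.norm(ax))
u=ax/np.linalg.norm(ax);print('tip+144',tz[:2]+.144*u,'jigO calc',[.381,-.2476])
L=t('lens',(W[1],113,257),(W[0],243.5,289))
C=t('colbase',(V[2],142,193.2),(W[1],106,166))
d=(L-C)[:2];print('axis',np.degrees(np.arctan2(d[1],d[0])),np.linalg.norm(d))
a=t('ridge rear',(V[2],80,225.2),(W[1],12.5,187.5));b=t('ridge front',(V[2],131.2,253.2),(W[1],76,219))
e=(b-a);print('ridge',np.degrees(np.arctan2(e[1],e[0])),e)
```

```text
tip [ 0.4416 -0.3966  0.0117] [0.0004 0.0004]
knob [ 0.3509 -0.1319  0.0875] [0.0003 0.0001 0.0003]
strap dir 2.273130272661743 0.08662859513873682
tip [ 0.4307 -0.3831  0.0435] blade [ 0.3961 -0.2918  0.0435] 0.09766869941890535 axis 110.79962892160283 110.75419919190969 grip [ 0.3794 -0.2481  0.05  ] 0.14445950659142928
tip+144 [ 0.37955056 -0.24852294] jigO calc [0.381, -0.2476]
lens [ 0.4592 -0.4389  0.1819] [0.0002 0.0002]
colbase [ 0.3874 -0.5353  0.0278] [0.0001 0.0001]
axis 53.30704146603885 0.12021711605857623
ridge rear [ 0.3778 -0.5053  0.2058] [0.0002 0.0002]
ridge front [ 0.4118 -0.4566  0.2002] [0.0016 0.0016]
ridge 55.031178507230095 [ 0.03399779  0.04861016 -0.0056308 ]
```

The awl is consistent: axis 110.8°, grip at (0.3796, -0.2485), 144 mm from point to grip. The lens range is uncertain, 120 mm from the column against 130 expected, so I'll take two oblique frontal views and segment the white ring by code.

Run:
```python
from h import *
import pickle
M=np.array(wcam()['mount']);V=[]
for cp,tilt in [((.43,-.20,.37),.5),((.40,-.26,.32),.45)]:
    z=np.array([0,-np.sin(tilt),-np.cos(tilt)]);x=np.array([1.,0,0]);Rm=np.c_[x,np.cross(z,x),z]
    p=np.array(cp)-Rm@M[:3,3];q=manip.solve_ik(p,R.from_matrix(Rm).as_rotvec());print(p.round(3),None if q is None else np.round(q,2))
    if q is None or p[2]<.16: continue
    manip.set_joints(q);manip.hold(.1);c=wcam();V.append(c)
    L=np.array([.461,-.433,.181]);u,v=proj(c,L);print('lens px',u,v)
    im=c['image'];h=cv2.cvtColor(im,cv2.COLOR_RGB2HSV)
    u,v=int(u),int(v);r=h[max(v-60,0):v+60,max(u-60,0):u+60]
    for th in (150,190,225):
        m=((h[...,1]<50)&(h[...,2]>th)).astype(np.uint8);cs,_=cv2.findContours(m,0,2)
        for s in cs:
            if len(s)>15:
                e=cv2.fitEllipse(s)
                if np.hypot(e[0][0]-u,e[0][1]-v)<50 and max(e[1])<150: print(th,cv2.contourArea(s),np.round(e[0],1),np.round(e[1],1),round(e[2]))
    g=cv2.resize(h[max(v-44,0):v+44,max(u-60,0):u+60,2],(40,22),interpolation=cv2.INTER_AREA)
    print('\n'.join(''.join(' .:-=+*#%@'[int(t)*10//256] for t in row) for row in g))
pickle.dump(V,open('w3.pkl','wb'));print(manip.get_time())
```

```text
[ 0.363 -0.258  0.263] [-0.36  0.1   2.15 -0.66  0.82  1.65]
lens px 453.79026983688334 75.3456722519429
150 529.0 [437.8 119.1] [23.  42.8] 166
150 6.5 [485.7  73.1] [ 2.9 16.3] 28
225 1001.0 [409.3  68.7] [48.8 60.6] 128
=++==--=++==============================
=====+*##*==============================
++*#######+=============================
###########==========================---
###########*==============--------------
#############=======+++=-------:.:------
##############*+*##%#+-----------.------
#############%%%%%#=-::....------..-----
%%%#%#%%%%%%%%%%%+-:........----=..:----
%%%%%%%%%%%%@@@#=-:.:::..:..---==...-===
@@%%%%%%%@@@@%#--..:.::.:..:---+:...-===
@@@@@@@@@@@@@#=-.:::::::..:---+:...:====
*@@@@@@@@@@@%=-:.::::::..:---+-....-====
=*@@@@@@@@@@+--:.......::--=+-:...:-::-=
==*%@@@@@@@#----.....::---+=......::::=+
===+%@@@%+#*------------==:.......:::-+*
=====%@@+===:---------==:..........:-+**
-----=%%+==-.:--------............::=***
:::::::--==*+:....................:=+***
::::::::::#%#*:.................::-+****
::::::::::=%##*=-:::...........::-+*****
:::::::::::=##**
[... 414 characters left out ...]
####+===--........::...:----**.:....
#########+=--:.:.....::...:----+#:.:....
#########*---..:....:. ..:----=#:.:.....
##########---..:...:....:----=#-.:......
#########*---..........:-----*+.........
#########=---.........:-----+=.........-
########*----........:-----+*..........:
########=----:......------++:..........:
########------:..:-------*+.............
#######*----------------*+..............
######%+--------------=+=...............
#####%%=-------------=*-................
###%%%%=------------==-.................
%%%%%%%-----------=+:...................
%%%%%%%-.--------==:....................
@@@%%%%+.:-------:......................
@@@%%%%#...::::.........................
45.0667
```

The ring shows clearly: a grey ring with a dark interior, centred near (457,76) in view 1 and cut by the top edge in view 2. Fitting its inner ellipse.

Run:
```python
from h import *
import pickle
V=pickle.load(open('w3.pkl','rb'));W=pickle.load(open('w1.pkl','rb'))
for i,(c,s) in enumerate(zip(V,[(457,76),(480,8)])):
    im=c['image'];v=cv2.cvtColor(im,cv2.COLOR_RGB2HSV)[...,2]
    for th in (65,75,85):
        m=(v<th).astype(np.uint8);m=cv2.morphologyEx(m,cv2.MORPH_CLOSE,np.ones((5,5)));n,l,st,ce=cv2.connectedComponentsWithStats(m)
        k=l[s[1],s[0]]
        if k==0: print(i,th,'no');continue
        cs,_=cv2.findContours((l==k).astype(np.uint8),0,1);q=max(cs,key=len)
        q=q[q[:,0,1]>1];q=cv2.convexHull(q)
        e=cv2.fitEllipseDirect(q) if len(q)>6 else None;print('dark',i,th,st[k],e)
    m=((v>78)&(v<125)).astype(np.uint8);m=cv2.morphologyEx(m,cv2.MORPH_OPEN,np.ones((3,3)));n,l,st,ce=cv2.connectedComponentsWithStats(m)
    near={k for k in np.unique(l[max(s[1]-40,0):s[1]+40,s[0]-45:s[0]+45]) if k and st[k,4]>150};print('ring comps',[st[k].tolist() for k in near])
L={}
def t(n,*o):
    p,e=tri([ray(c,u,v) for c,u,v in o]);print(n,p.round(4),np.round(e,4));return p
C=np.array([.3874,-.5353])
for n,o in [('v1+W1',((V[0],457,76),(W[1],113.5,257.5))),('v1+W0',((V[0],457,76),(W[0],243.5,289)))]:
    p=t(n,*o);d=p[:2]-C;print(np.linalg.norm(d),np.degrees(np.arctan2(d[1],d[0])))
```

```text
dark 0 65 [439  59  38  33 822] ((457.4515075683594, 74.910400390625), (23.80903434753418, 43.194522857666016), 52.20468521118164)
dark 0 75 [439  58  38  34 864] ((457.55169677734375, 74.97234344482422), (24.712810516357422, 43.982234954833984), 52.06074142456055)
dark 0 85 [439  58  39  35 910] ((457.54412841796875, 74.97562408447266), (25.701526641845703, 44.819461822509766), 52.42353820800781)
ring comps [[394, 0, 246, 130, 14660]]
dark 1 65 [ 460    0   54   31 1061] ((487.2171630859375, 6.939602375030518), (29.09288787841797, 65.2485580444336), 52.40484619140625)
dark 1 75 [ 460    0   55   31 1089] ((487.5177001953125, 6.873536109924316), (29.526647567749023, 66.47962188720703), 52.76816940307617)
dark 1 85 [ 460    0   56   32 1133] ((488.65948486328125, 5.42255163192749), (31.156436920166016, 70.73478698730469), 50.76851272583008)
ring comps [[446, 0, 82, 48, 1376]]
v1+W1 [ 0.4614 -0.4409  0.1783] [0.0004 0.0004]
0.11998126776945747 51.89642468057427
v1+W0 [ 0.461  -0.4397  0.1788] [0.0001 0.0001]
0.120611872999119 52.4167047401706
```

Run:
```python
from h import *
import pickle
from scipy.optimize import least_squares
V=pickle.load(open('w3.pkl','rb'));W=pickle.load(open('w1.pkl','rb'));V2=pickle.load(open('w2.pkl','rb'));S=pickle.load(open('side2.pkl','rb'))
D=[]
for c,s in zip(V,[(457,76),(480,8)]):
    v=cv2.cvtColor(c['image'],cv2.COLOR_RGB2HSV)[...,2];m=cv2.morphologyEx((v<75).astype(np.uint8),cv2.MORPH_CLOSE,np.ones((5,5)));_,l=cv2.connectedComponents(m)
    cs,_=cv2.findContours((l==l[s[1],s[0]]).astype(np.uint8),0,1);q=max(cs,key=len);q=q[q[:,0,1]>1];q=cv2.convexHull(q)[:,0];D.append([ray(c,*p) for p in q if p[1]>1])
L0=np.array([.4612,-.4403,.1785])
def res(x,use):
    L=x[1:4];n=np.array([np.cos(x[0]),np.sin(x[0]),0]);r=[]
    for i in use:
        for o,d in D[i]:
            P=o+d*((L-o)@n)/(d@n);r.append(np.linalg.norm(P-L)-x[4])
    return r
for use in ([0],[0,1]):
    f=least_squares(lambda x:np.r_[np.array(res(x,use))*1e3,(x[1:4]-L0)*1e3*.5],[.95,*L0,.018],x_scale=[.1,.01,.01,.01,.01]);print(use,np.degrees(f.x[0]),f.x[1:].round(4),np.std(f.fun))
for c,u,v in ((W[1],110,166),): print('foot ctr',onz(c,u,v,.012))
for n,c,u,v in (('collar V2',V2[2],142,193.2),('collar W1',W[1],106,166)): print(n,[onz(c,u,v,z).round(4).tolist() for z in (.012,.02,.03)])
```

```text
[0] 58.31941081713616 [ 0.4619 -0.4399  0.1783  0.0169] 0.5129601414442039
[0, 1] 58.042249843023804 [ 0.4618 -0.4378  0.1801  0.0168] 0.5996255393081557
foot ctr [ 0.38987836 -0.53981389  0.012     ]
collar V2 [[0.3915, -0.5446, 0.012], [0.3895, -0.5399, 0.02], [0.3869, -0.5341, 0.03]]
collar W1 [[0.3899, -0.5461, 0.012], [0.3885, -0.5405, 0.02], [0.3869, -0.5336, 0.03]]
```

Three views agree on the lens at (0.462, -0.439, 0.179), with its line of sight near 56° (ring fit 58°, ridge 55°, column 55.6°). Now grasp the awl, lift it, and present it.

```bash
python3 - <<'E'
from h import *
import pickle
g=[.3796,-.2485];o=down(np.radians(20.8))
manip.command_gripper(.048,40)
manip.move_to([*g,.15],o);manip.servo_line([*g,.0465],rate=.12)
f=np.array(manip.get_contact_force());print('f',f.round(1))
manip.command_gripper(.010,40);print('w',manip.get_width(),manip.get_grip_force(),(np.array(manip.get_contact_force())-f).round(1))
manip.servo_line([*g,.12],rate=.07);print('w',manip.get_width(),np.array(manip.get_contact_force()).round(2))
th=np.radians(55.9);L=np.array([.4618,-.439]);F=L+.08*np.array([np.cos(th),np.sin(th)]);G=F+.144*np.array([-np.sin(th),np.cos(th)])
print('F',F,'G',G)
manip.move_to([*G,.12],down(th));manip.servo_line([*G,.182],rate=.06);manip.hold(.5)
print(np.array(manip.get_position()).round(4),manip.get_width(),manip.get_grip_force(),manip.get_time())
pickle.dump(wcam(),open('w4.pkl','wb'))
for n in('scene','side'): pickle.dump(manip.camera(n),open(n+'3.pkl','wb'))
E
python3 - <<'E'
from h import *
import pickle
a=pickle.load(open('side2.pkl','rb'));b=pickle.load(open('side3.pkl','rb'))
F=np.array([.5067,-.3728,.179]);G=np.array([.3874,-.292,.179]);u,v=proj(b,F);print('tip exp px side',u,v,'grip',proj(b,G),'lens',proj(b,[.4618,-.439,.179]))
d=b['image'].astype(int).sum(2)-a['image'].astype(int).sum(2)
u,v=int(u),int(v);print(d[v-10:v+11,u-14:u+12])
E
```

```text
f [-0.1 -0.9  0.8]
w 0.019498070696411258 39.59428668022156 [-0.3  1.1  5.6]
w 0.0193035519375686 [ 0.32  0.49 -0.38]
F [ 0.50665112 -0.37275517] G [ 0.38741043 -0.29202316]
[ 0.3874 -0.292   0.1819] 0.019570694744815383 38.9892303943634 52.6833
tip exp px side 396.10767468363673 278.4710785025784 grip (np.float64(350.2646504616746), np.float64(272.88207266592553)) lens (np.float64(394.74716116642054), np.float64(303.8864132600403))
[[   5    9    5    3    4    5    9    4    4    4    3    9    3    5
     8    6    9    4    3    3    5    9    7    6    9    7]
 [   5    6    5    6    9   11    5    3    3    6    6   10    7    6
     5    3    6    2    5    7    6    8    7    7    6    9]
 [   6    4    8    6    4    7    9    3    7    5    5    3    5    5
     4    4    4    8    3    7    5   11    6    5    9    5]
 [   7    8    3    6    6    3    2    7    4    6    8    6    5    4
     6    6    6    7    7    6    7   11    6    9   11    5]
 [   8    4    7    6    2    4    5    7    7    7    6    3    5    5
     4    4    5    4    5   11    9    9    7    7
[... 1472 characters left out ...]
  9    9    9    6    8]
 [-180 -190 -155 -111  -92  -86  -70  -39   -7    8   10    9   10   10
    10   10    8   12    9   14    8    9   11    4    7    7]
 [-204 -206 -185 -166 -140  -89  -28   -4    7   10    7   11    9    8
     6    9    7    9    7    9    8    9    6    9   11   10]
 [-209 -211 -207 -206 -177 -100  -16   12   10   11    6   11   10    9
     8    8    7    8    8    8    9    7    9   10   10    8]
 [-209 -212 -207 -211 -185  -95  -13   12    9    8    9   10    8   12
     9    8    8    9    9    9    8    6    8   11    9    3]
 [-213 -212 -214 -210 -187  -99  -13   12   10    9    7   10    9    7
     9    6   10    8    9    9    6   12    8    8    7   10]]
```

Run:
```python
from h import *
import pickle
a=pickle.load(open('side2.pkl','rb'));b=pickle.load(open('side3.pkl','rb'))
u,v=proj(a,[.4307,-.3831,.0435]);print(u,v,proj(a,[.3796,-.2485,.0435]))
u,v=int(u),int(v);d=a['image'].astype(int).sum(2)-b['image'].astype(int).sum(2);print(d[v-7:v+6,u-12:u+8])
```

```text
372.04872886849006 302.3959133202399 (np.float64(340.07379798565677), np.float64(274.5198621046587))
[[ -33  -15    0   11    4   -1   -4   -6   -6   -6   -5   -6   -3   -4
    -9   -4   -8  -11   16  105]
 [ -42  -26  -11    6   16   16    4   -4   -2   -7   -6   -4   -6   -7
    -6   -4   -6    0   33  124]
 [ -36  -30  -19    0   19   23   18    7   -3  -11   -4   -7   -1   -3
    -5   -5   -7    5   67  160]
 [ -21  -27  -25   -8    6   22   28   21    4   -3   -6   -7   -4   -2
    -6   -7   -7   17  101  186]
 [ -10  -22  -24  -27  -12    1   15   19   18    6   -3   -8   -8   -7
    -8   -3   -8   21  108  198]
 [  -9   -9  -16  -27  -26  -24   -6    7   16   31   30    9   -3   -3
    -5   -2  -10   20  110  197]
 [  -6   -7  -10  -15  -33  -32  -19   -4   17   59   77   40   -4   -6
    -5   -7   -7   20  108  200]
 [  -2   -5   -4   -8  -19  -36  -24    0   17   53   74   32   -1   -5
    -4  -11   -9   21  113  198]
 [  -4   -1   -3   -9  -10  -49  -45    2   14    1  -15  -33  -36  -12
    -4   -4   -3   36  126  205]
 [  -3   -5   -2   -2  -12  -46  -48    4    7  -52 -105 -117  -67    5
    38   37   35   81  164  214]
 [  -7   -2  -10   -5   -5  -23  -21   -1   -3  -58 -111 -110  -39   67
   109  103   87  111  179  198]
 [  -5   -6   -2   -2   -2   -5   -1    0   -3  -26  -48  -44   12   83
   109  107   81   92  150  151]
 [  34    7   -6   -5   -1  -12   -8   -2   -2   -2   -3   -6   15   41
    44   36   24   51  120  142]]
```

Run:
```python
from h import *
import pickle
b=pickle.load(open('side3.pkl','rb'));g=b['image'].astype(int).sum(2)//3
print('     '+' '.join('%3d'%u for u in range(380,411)))
for v in range(272,330): print(v,' '.join('%3d'%x for x in g[v,380:411]))
th=np.radians(55.9);n=np.array([-np.sin(th),np.cos(th),0])
for L in ([.4618,-.439,.179],): print([np.round(proj(b,np.array(L)+s*.027*n+[0,0,h]),1).tolist() for s in(-1,0,1) for h in (-.02,0,.02)])
```

```text
380 381 382 383 384 385 386 387 388 389 390 391 392 393 394 395 396 397 398 399 400 401 402 403 404 405 406 407 408 409 410
272 102  97  94  93  93  94  92  92  92  92  92  92  92  87  82  80  79  78  84 101 124 139 142 140 135 130 127 126 126 125 120
273 101  94  93  94  94  92  92  90  90  89  90  89  87  83  80  78  79  84  99 121 138 144 144 142 138 133 128 126 125 124 122
274 102  92  92  92  95  94  93  91  90  88  88  85  83  80  78  79  84  99 122 138 146 147 144 141 139 135 131 128 126 124 122
275 106  93  92  93  94  95  94  93  90  86  84  81  79  78  78  84 100 120 137 146 148 147 145 142 141 138 136 132 128 124 121
276 109  98  98 107 110 108 105 101  96  89  84  80  78  79  83  98 119 134 143 146 147 148 146 143 142 141 139 135 131 126 123
277  98 100 115 136 142 138 130 123 115 106 101  98  93  89  94 114 132 140 143 144 145 147 146 145 143 142 141 138 133 128 124
278  85  96 119 145 152 147 138 136 136 136 137 133 124 111 107 124 138 142 143 143 145 147 147 146 144 143 142 140 137 132 126
279  74  81  97 114 120 116 115 121 132 141 145 144 136 124 117 128 141 142 142 
[... 5892 characters left out ...]
 53  80 122 147 152 149 147 146 148 149 146
326 151 156 156 148 117  68  47  66  76  74  67  63  58  55  50  47  44  41  40  38  41  78 123 148 153 152 151 150 149 148 146
327 151 156 155 141 107  68  69  97 109 107 101  96  92  86  78  73  67  62  57  51  47  79 124 148 152 153 153 151 150 147 141
328 150 155 153 139 106  74  89 117 130 130 128 126 122 117 111 106 100  96  90  80  70  86 124 146 151 152 151 152 148 142 133
329 151 156 153 139 108  83 100 124 135 136 136 136 134 132 129 127 125 122 121 112  97  96 123 143 148 150 150 150 146 138 129
[[402.5, 306.4], [403.6, 305.0], [404.8, 303.5], [393.7, 305.4], [394.7, 303.9], [395.8, 302.4], [385.0, 304.3], [385.9, 302.8], [386.8, 301.3]]
```

The side view agrees: the ring spans u = 385–403 as predicted, and the tip sits 25 px ahead of the front glass (25.4 expected for 80 mm). The lateral difference is about 2 mm. Handing in.

```bash
python3 -c "
from rig import manip
print(manip.get_width(),manip.get_grip_force(),max(abs(x) for x in manip.get_joint_vel()),manip.get_time());print(manip.sign_off())"
```

```text
0.019306208453091007 38.9889657497406 0.001153287333402655 52.8333
the job is handed in; nothing more can be done
None
```

I handed the job in at 52.8 s, without seeing a verdict: the stone lies flat in the shut drawer (it took 20 N at the stop), the strap is swung clear, and the awl is held at rest with its point about 80 mm in front of the lens, to within a few millimetres by the side camera.

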